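# Hang up the suction lifter and lock it in with the keeper clip

### The arm

A 6-joint arm with a two-finger parallel gripper is mounted at the origin on the work surface. World frame = base frame: x ahead of the robot, y to its left, z up, the work surface at z = 0. Lengths are in m, angles in rad, forces in N, time in s.
With the tool pointing down it reaches from about 0.35 to 0.85 m from the base axis. Payload 8.1 kg.
Tool frame: the origin (TCP) lies midway between the tips of the shut fingers; the grasp point (between the pads) lies 19 mm behind it; z points along the fingers, y is the line along which they close (so a half turn about z gives the same grasp; the last joint's range is limited). The gripper opens to 85 mm and grips with 20 to 120 N. Pads are 22 mm wide; open, the fingers measure 114 mm over their backs; the gripper's body (76 mm by 85 mm) begins 54 mm behind the grasp point. The pads swing forward as they close: fully open they stand 13 mm farther back than shut.
Start: joints at [1.087, 0.13, 1.488, -0, 1.523, -0.085], TCP at [0.233, 0.553, 0.231] pointing down, gripper open.
Joint ranges: [-2.96, 2.96], [-0.89, 2.26], [0.02, 2.5], [-1.34, 4.48], [0, 2.73], [-2.66, 2.66]. Speed limits (rad/s): [2.39, 2.39, 2.79, 3.14, 3.14, 3.14].

### API

Orientations are given as a unit quaternion [x, y, z, w].
In Python, from workcell import ctrl, optics gives the robot as it stands.
- The arm moves only by the tool carry_out, never from a script. Its argument "plan" is one flat list of numbers, 4 for each row, row after row: the shift along the tool's x, y, z in m, then the turn about the tool's z in rad. In form: [tx, ty, tz, yaw, tx, ty, tz, yaw, ...]. A call has 1 to 12 rows; each row is the pose to reach, as a shift and turn from the pose commanded when the call began, along the tool's axes at that moment; what a row does not reach only later rows make up. A row lasts 1/8 s, in which the tool goes at most 62.5 mm and 10.7 degrees, less where a joint would pass 70% of its speed; a pose out of reach is approached as far as the arm can. A call with a gripper value outside its range is refused whole. "hand" is the gripper command: -1 is fully open, 1 is shut, values between are in proportion, set as the call begins (left out, the last holds). The fingers move at their own pace and stop on an object; the grip force is fixed at half the most. Time passes only in rows, so rows that repeat a pose let the fingers close. It gives the time, the measured TCP pose, the force, the opening and the grip force at its end, in the units of the state.
- ctrl.get_state(): the state, without advancing time (a new reading comes with each control period).
- optics.capture(name): name is "side" or "top"; returns the picture (384x512x3 uint8, red, green, blue); there is no depth.
- optics.camera_info(name): a dict with "fx", "fy", "cx", "cy" (pixels), "R" (3x3) and "t" (3): a world point X has camera coordinates R X + t. Camera axes: x right, y down, z forward; pixel columns grow to the right and rows downward; lengths in m; the calibration is good to about 2 mm. A picture is of the moment at which its call begins. camera_info takes no time and is no camera call.
- ctrl.finish_job(): hands the job in; it is judged then, once.
The state is a dict: "time": time; "joints": joint angles; "dq": joint speeds; "joint_torque": joint torques, N m; "tcp_pos": TCP position; "tcp_rot": TCP orientation; "contact_force": force on the tool from outside, world axes, zero at the start; "ft_torque": the same for the moment, N m; "width": finger opening in m; "gripper_force": force on a finger pad.
Only numpy, scipy, OpenCV 4.12 (cv2) and the standard library are available. Lean on these libraries where they do the work, as an engineer would, in place of code of your own. Each camera call takes 0.05 s, during which the arm holds its last target. There are 200 camera calls.

### The job

Put the suction lifter away: hang it by its handle on the empty storage arm, then push the loose keeper clip onto the groove near the arm's free end until it has snapped fully home, so that the lifter cannot slide off. Leave the other things on the bench where they are.

Things in the scene. Friction and masses are not known exactly. Their poses are not given: they have to be found in the camera images.
- lifter_handle (a point): Suction lifter (0.45 kg) standing on the bench: round black rubber cup 120 mm across, aluminium hub, and over it a straight handle bar with a black grip sleeve and an aluminium upright at each end (closed loop). Point: centre of the bar, 85 mm above the cup's underside. y runs along the bar, x across it, z up. Bar 134 mm long, 24 mm deep, 22 mm tall: underside 11 mm below this point.
- lifter_opening (a point): Centre of the opening under the lifter's handle, 34 mm below lifter_handle, same axes; the storage arm goes through it along x. The opening is 110 mm wide (y) and 46 mm tall (z). The middle of the bar comes to rest on the arm, so there is no room for fingertips below the bar there: 36 mm to either side along the bar is a good place to hold it.
- clip_bore (a point): Keeper clip, black spring plastic, 80 g, 84 mm tall, 42 mm wide, 20 mm thick, standing mouth down on its two jaws. Point: centre of the bore, 27 mm above the feet. x: bore axis (through the thickness), y: jaw to jaw, z: up to the finger tab. Mouth 34 mm wide at the feet, throat 15 mm just under the bore. The jaws spring apart at about 10 N and snap shut; home when the bore's roof sits on the shaft.
- clip_tab (a point): Centre of the clip's finger tab, 41 mm straight above the bore's centre. The tab is a ribbed block 16 mm thick (x), 32 mm wide (y), 32 mm tall (z); its top is 84 mm above the feet.
- stand_rest (a point): Point on the axis of the empty storage arm, half-way along the stretch where a lifter hangs. The arm is a level straight steel bar, 30 mm in diameter, 170 mm above the bench, on an upright 40 mm square and 210 mm tall. x points along the arm from its free end to the upright, z up. The upright's face is 100 mm away at +x. The 120 mm cup has to clear it: handle within 35 mm of this point along the arm.
- stand_groove (a point): Centre of the empty arm's groove, on the arm's axis, 65 mm from stand_rest towards the free end; axes as stand_rest. The free end is 45 mm beyond it (-x). The groove is 22 mm in diameter and 26 mm wide at its bottom, with bevelled sides (34 mm wide at the arm's surface). The clip is pushed on square to the arm, from above.
- full_stand: The other, identical stand, whose arm already carries a lifter locked in by its clip; all of it is fixed. Origin under its upright on the bench, x as for the empty arm. Its arm reaches 230 mm from the origin in -x; it rises to 230 mm above the bench.
- tape: Roll of green tape lying flat, 104 mm across, 25 mm tall. Origin at the centre of its underside. Bystander.
- solvent: Metal bottle of solvent, 60 mm across, 140 mm tall. Origin at the centre of its underside. Bystander.
- clamp: Black quick clamp lying on its side, about 210 by 180 mm, 25 mm tall. Origin near the middle of its underside. Bystander.
- square: Try square lying flat: 110 mm wooden stock, 150 mm steel blade, 16 mm tall. Origin under the stock's centre. Bystander.
- offcuts: Block of white acrylic offcuts, 120 by 85 by 24 mm. Origin at the centre of its underside. Bystander.
- weight: Round steel bonding weight with a knob, 72 mm across, 82 mm tall. Origin at the centre of its underside. Bystander.
- pot: White plastic pot, 76 mm across, 85 mm tall. Origin at the centre of its underside. Bystander.
There are look-alikes about, which are no part of the job. There is more than one size of the part that bears lifter_handle; the job needs the smaller. There is more than one size of the part that bears clip_bore; the job needs the larger.

How it is judged:
On the way, in this order (a step that is already met when the one before it is completed fails the run):
1. the lifter hangs on the empty arm by its handle, let go and still (x of lifter_handle in the frame of stand_rest between -0.048 and 0.045 m and y of lifter_handle in the frame of stand_rest between -0.035 and 0.035 m and z of lifter_handle in the frame of stand_rest between 0.018 and 0.032 m and angle between lifter_handle's own z axis and vertical below 0.5 rad and contact force between the fingers and lifter below 0.3 N and linear speed of lifter below 0.05 m/s), for 0.3 s.
2. the clip has snapped home in the groove (distance between clip_bore and stand_groove below 0.006 m and angle between the x axis of clip_bore and the x axis of stand_groove, either way round below 0.2 rad), for 0.2 s.
At the end, for the whole second after the job is handed in: Lifter at rest, hung by its handle on the empty arm (handle middle within about 45 mm of stand_rest along the arm, 35 mm across, tilt under 0.5 rad), and clip at rest, snapped into the groove: bore centre within 6 mm of the groove's centre, bore axis within 0.2 rad of the arm's (all of step 2 and x of lifter_handle in the frame of stand_rest between -0.048 and 0.045 m and y of lifter_handle in the frame of stand_rest between -0.035 and 0.035 m and z of lifter_handle in the frame of stand_rest between 0.018 and 0.032 m and angle between lifter_handle's own z axis and vertical below 0.5 rad and linear speed of each of lifter, clip below 0.05 m/s); the robot touches nothing.
It fails at once if a bystander is moved by more than 40 mm (distance of any of tape, solvent, clamp, square, offcuts, weight, pot from where it was at the start of the episode above 0.04 m).
It also fails if it takes over 70 s, if anything falls off the work surface, if the arm or the gripper's body presses on something with over 40 N, if the wrist force passes 120 N, or if a joint passes its speed limit or range.

## Working session

There is one attempt and no reset: what is moved stays moved. The work goes in short steps, Python scripts to look and compute and a tool call to move; the robot and the scene stay as the last step left them, time stands still between calls to the robot, and variables do not carry over. Pictures are saved under pics/ and viewed, at most 12 in all, crops included, and the job is handed in when it is done.

Besides the shell and the picture viewer there is one more tool, called after "Emit:" in YAML: its name, and indented under it one key for each argument. carry_out: Moves the arm, as the interface text tells. Its arguments: {"type":"object","properties":{"plan":{"type":"array"},"hand":{"type":"number"}},"required":["plan"]}

```bash
mkdir -p pics; ls; python3 - <<'E'
from workcell import ctrl, optics
import cv2,numpy as np
for n in("side","top"):
    im=optics.capture(n); np.save(f"pics/{n}0.npy",im)
    cv2.imwrite(f"pics/{n}0.png",cv2.resize(im[:,:,::-1],(768,576),interpolation=cv2.INTER_CUBIC))
    print(n,optics.camera_info(n))
s=ctrl.get_state();print(s)
E
```

```text
pics
side {'fx': 412.46458117654856, 'fy': 412.46458117654856, 'cx': 253.79220670272863, 'cy': 197.13882519201488, 'R': array([[-0.92771701, -0.37310707, -0.011501  ],
       [-0.1803616 ,  0.47501193, -0.86129749],
       [ 0.32681929, -0.79696599, -0.50797083]]), 't': array([0.46175512, 0.17126437, 1.15896703])}
top {'fx': 409.24276582110593, 'fy': 409.24276582110593, 'cx': 254.64109182906827, 'cy': 190.69866380069044, 'R': array([[ 1.59416865e-02, -9.99867715e-01,  3.22730741e-03],
       [-9.83694551e-01, -1.62619461e-02, -1.79110522e-01],
       [ 1.79139311e-01, -3.19360922e-04, -9.83823666e-01]]), 't': array([0.01733727, 0.49268093, 1.41038953])}
{'time': 0.1, 'joints': array([ 1.08662731e+00,  1.31086958e-01,  1.48919323e+00, -2.79513252e-05,
        1.52300637e+00, -8.53899876e-02]), 'dq': array([-7.10020742e-04,  1.18587839e-04, -2.36412240e-03, -1.38182304e-03,
       -1.49182544e-04, -3.00589322e-05]), 'joint_torque': array([ 1.05929805e-03, -5.70950317e+01, -5.01939547e+01, -1.85539634e-04,
        8.05773394e-03,  1.22273004e-04]), 'tcp_pos': array([0.23272249, 0.55247809, 0.230336  ]), 'tcp_rot': array([ 1.98070240e-01,  9.80187463e-01, -8.16761785e-04, -2.24550782e-04]), 'contact_force': array([ 0.50996765, -0.33751059, -0.40400412]), 'ft_torque': array([ 0.02553686,  0.00059502, -0.00590491]), 'gripper_force': 0.0, 'width': 0.08527476952479332}
```

View pics/top0.png

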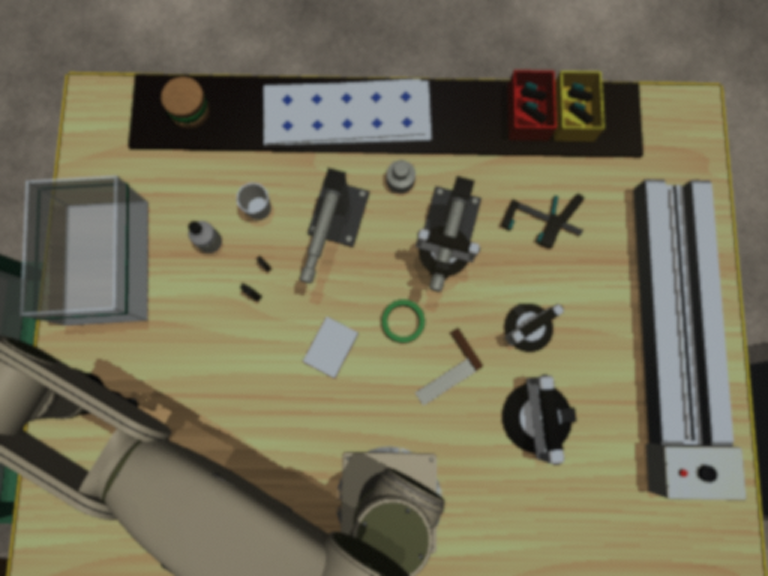

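View pics/side0.png

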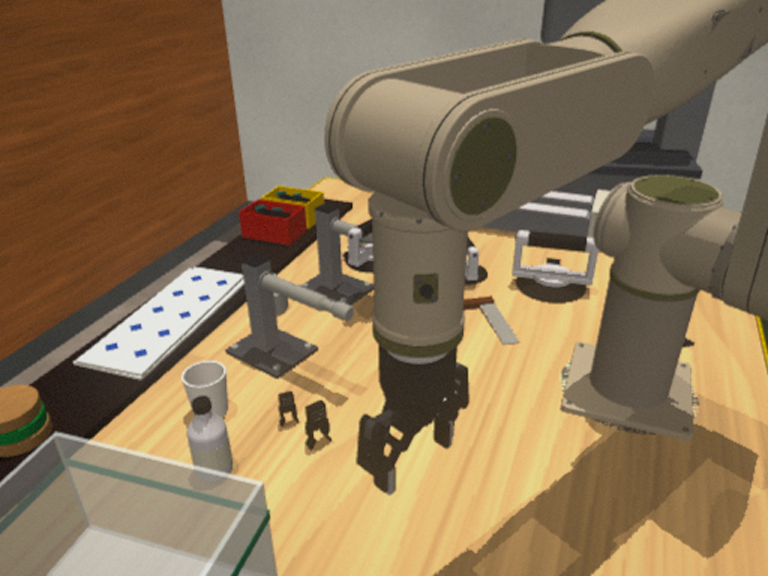

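The top picture (768x576) shows three lifters. The small loose one is at (528,327), a larger one at (540,418), and the one already hung is at (445,250). There are two clips, at (251,292) and (263,264). The empty arm runs from (335,180) to (307,280). The stand at (445,230) is the full one. In the side view the clips are at (317,424) and (287,406), and the first looks larger. I'll check with close crops.

```bash
cat > h.py <<'E'
import numpy as np,cv2
from workcell import ctrl,optics
def ray(n,u,v):
    c=optics.camera_info(n);d=c["R"].T@np.array([(u-c["cx"])/c["fx"],(v-c["cy"])/c["fy"],1]);return -c["R"].T@c["t"],d
def plane(n,u,v,z):
    o,d=ray(n,u,v);return o+d*(z-o[2])/d[2]
def tri(p,q):
    a,d=ray("top",*p);b,e=ray("side",*q);A=np.c_[d,-e];s=np.linalg.lstsq(A,b-a,rcond=None)[0]
    P,Q=a+d*s[0],b+e*s[1];return (P+Q)/2,np.linalg.norm(P-Q)
def proj(n,X):
    c=optics.camera_info(n);x=c["R"]@np.array(X)+c["t"];return np.array([c["fx"]*x[0]/x[2]+c["cx"],c["fy"]*x[1]/x[2]+c["cy"]])
def crop(im,x,y,w,h,k):
    return cv2.resize(im[y:y+h,x:x+w,::-1],None,fx=k,fy=k,interpolation=cv2.INTER_CUBIC)
E
python3 - <<'E'
from h import *
t=np.load("pics/top0.npy");s=np.load("pics/side0.npy")
# 4 tiles 400x300, 
a=crop(t,150,160,50,37,8)[:296];b=crop(s,170,250,66,49,6)[:, :400]
c=crop(t,322,190,66,49,6);d=crop(t,190,105,80,90,5)
L=[cv2.resize(x,(400,296)) for x in(a,b,c)]
d=cv2.resize(crop(t,185,108,100,74,4),(400,296))
cv2.imwrite("pics/c1.png",np.vstack([np.hstack(L[:2]),np.hstack([L[2],d])]))
E
```

```text
(no output)
```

View pics/c1.png

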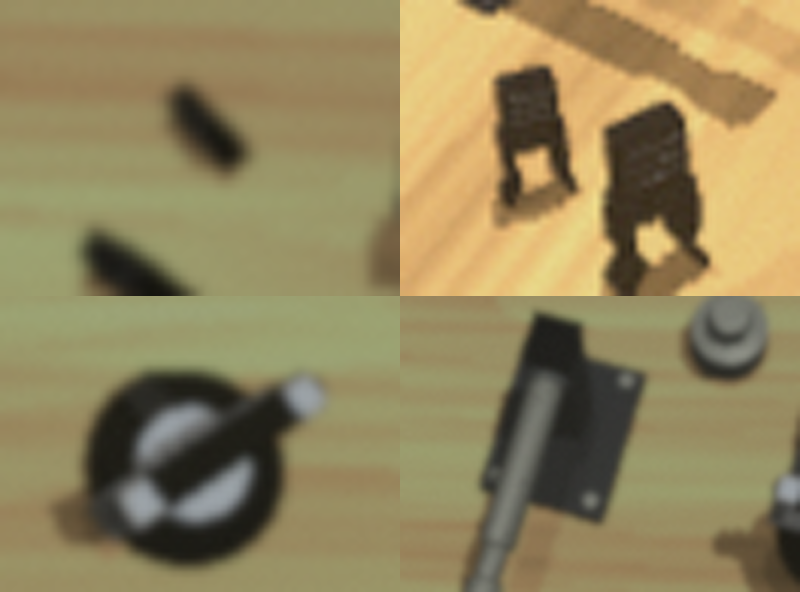

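The crops confirm the larger clip is the nearer one, at top-view original px (167,195). The small lifter's end caps are near (372,207) and (345,224). The empty arm runs down-left and its free end is near (205,186).

```bash
python3 - <<'E'
from h import *
t=np.load("pics/top0.npy");s=np.load("pics/side0.npy")
hsv=cv2.cvtColor(t,cv2.COLOR_RGB2HSV)
def comps(m,x,y,w,h,amin):
    k=np.zeros_like(m);k[y:y+h,x:x+w]=m[y:y+h,x:x+w]
    n,l,st,ce=cv2.connectedComponentsWithStats(k.astype(np.uint8))
    return [(st[i],ce[i],(l==i)) for i in range(1,n) if st[i][4]>=amin]
def rect(m):
    return cv2.minAreaRect(np.argwhere(m)[:,::-1].astype(np.float32))
print("lifter light");
for st,ce,m in comps((hsv[...,1]<60)&(hsv[...,2]>130),325,190,60,55,4):print(st,ce.round(1),plane("top",*ce,.096).round(4))
print("lifter cup all")
for st,ce,m in comps((hsv[...,1]<60)|(hsv[...,2]<70),325,190,60,55,40):
    print(st,ce.round(1))
print("clips")
for st,ce,m in comps(hsv[...,2]<75,150,165,40,40,8):
    r=rect(m);print(st,ce.round(1),r,plane("top",*ce,.084).round(4));b=cv2.boxPoints(r);print([plane("top",*p,.084)[:2].round(4) for p in b])
print("arm")
for y in range(122,192,5):
    r=slice(192,232);print(y,list(zip(hsv[y,r,1],hsv[y,r,2]))[:0],"S",hsv[y,r,1].tolist(),"V",hsv[y,r,2].tolist())
E
```

```text
lifter light
[369 202   7   8  38] [372.3 205.6] [ 0.4379 -0.3763  0.096 ]
[346 209   9   7  30] [349.6 211.2] [ 0.4175 -0.2985  0.096 ]
[352 219  11   8  43] [357.3 222.7] [ 0.3786 -0.3235  0.096 ]
[343 221   5   6  24] [344.9 223.7] [ 0.3747 -0.2814  0.096 ]
lifter cup all
[337 202  39  32 873] [353.4 217.1]
clips
[172 172   8   9  41] [175.4 175.9] ((175.25001525878906, 175.75001525878906), (9.899494171142578, 3.535533905029297), 45.0) [0.5329 0.3016 0.084 ]
[array([0.5411, 0.3192]), array([0.5502, 0.3109]), array([0.5257, 0.2854]), array([0.5167, 0.2936])]
[161 190  13  11  72] [166.9 195. ] ((166.4615478515625, 194.80767822265625), (14.422204971313477, 5.269651889801025), 33.690067291259766) [0.4651 0.3277 0.084 ]
[array([0.4716, 0.3552]), array([0.4872, 0.346 ]), array([0.4598, 0.3031]), array([0.4444, 0.3123])]
arm
122 [] S [90, 92, 89, 89, 88, 89, 90, 89, 89, 89, 90, 88, 88, 88, 88, 87, 87, 86, 87, 87, 87, 90, 85, 79, 56, 38, 40, 40, 24, 31, 31, 23, 31, 32, 32, 30, 30, 33, 61, 80] V [153, 153, 154, 154, 153, 154, 153, 154, 154, 154, 153, 153, 153, 154, 154, 152, 153, 154, 153
[... 4162 characters left out ...]
 23, 20, 18, 18, 19, 21, 23, 45, 74, 91, 100, 102, 102, 102, 104, 104, 101, 97, 90, 87, 88, 86, 88, 89, 88, 88, 88, 89, 89, 89] V [153, 156, 155, 156, 155, 155, 152, 140, 113, 95, 102, 116, 126, 126, 119, 108, 99, 102, 124, 143, 151, 153, 152, 152, 152, 150, 151, 152, 153, 153, 154, 154, 154, 155, 154, 154, 153, 154, 154, 154]
187 [] S [82, 82, 82, 83, 86, 91, 97, 97, 86, 68, 51, 38, 29, 27, 30, 43, 69, 86, 93, 103, 109, 107, 109, 109, 105, 100, 97, 94, 93, 93, 93, 93, 91, 91, 91, 89, 89, 90, 91, 90] V [155, 155, 155, 153, 148, 137, 126, 113, 98, 90, 90, 94, 97, 95, 92, 94, 111, 137, 148, 151, 150, 150, 150, 148, 150, 151, 152, 152, 153, 153, 154, 153, 154, 154, 154, 155, 154, 155, 154, 155]
```

```bash
python3 - <<'E'
from h import *
t=np.load("pics/top0.npy");s=np.load("pics/side0.npy")
a=plane("top",214.1,152,.17);b=plane("top",204.7,183,.17);ux=(a-b)/np.linalg.norm(a-b);print("ux",ux,np.degrees(np.arctan2(ux[1],ux[0])))
g=plane("top",207.3,174.6,.17);r=g+.065*ux;e=g-.045*ux;f=r+.1*ux
for n,p in(("g",g),("rest",r),("end",e),("face",f)):print(n,p.round(4),proj("top",p).round(1),proj("side",p).round(1))
cl=np.array([.4651,.3277,.084]);hd=np.array([.4063,-.3289,.085])
k=6
def dots(im,n,x,y,w,h,pts,k):
    c=crop(im,x,y,w,h,k)
    for p in pts:
        q=(proj(n,p)-[x,y]+.5)*k;cv2.circle(c,tuple(int(v) for v in q),2,(0,0,255),-1)
    return c
yc=np.array([np.cos(np.radians(57.6)),np.sin(np.radians(57.6)),0])
P=[cl,cl+yc*.016,cl-yc*.016,cl-[0,0,.084],cl+yc*.021-[0,0,.084],cl-yc*.021-[0,0,.084]]
yb=np.array([np.cos(np.radians(-56.3)),np.sin(np.radians(-56.3)),0])
H=[hd+[0,0,.011],hd+yb*.067+[0,0,.011],hd-yb*.067+[0,0,.011],hd-[0,0,.085]]
A=[g,r,e,f]
T=[dots(s,"side",150,160,100,75,A,4),dots(s,"side",190,255,50,37,P,8),dots(t,"top",150,165,50,37,P,8),dots(t,"top",322,190,66,49,H,6)]
T=[cv2.resize(x,(400,296)) for x in T]
cv2.imwrite("pics/c2.png",np.vstack([np.hstack(T[:2]),np.hstack(T[2:])]))
E
```

```text
ux [ 0.96824381 -0.25000784  0.        ] -14.477976002530088
g [0.5203 0.1808 0.17  ] [207.3 174.6] [219.9 203.5]
rest [0.5833 0.1645 0.17  ] [212.9 156. ] [201.8 196.3]
end [0.4768 0.192  0.17  ] [203.3 187.7] [233.  208.7]
face [0.6801 0.1395 0.17  ] [221.4 128. ] [176.  186.1]
```

View pics/c2.png

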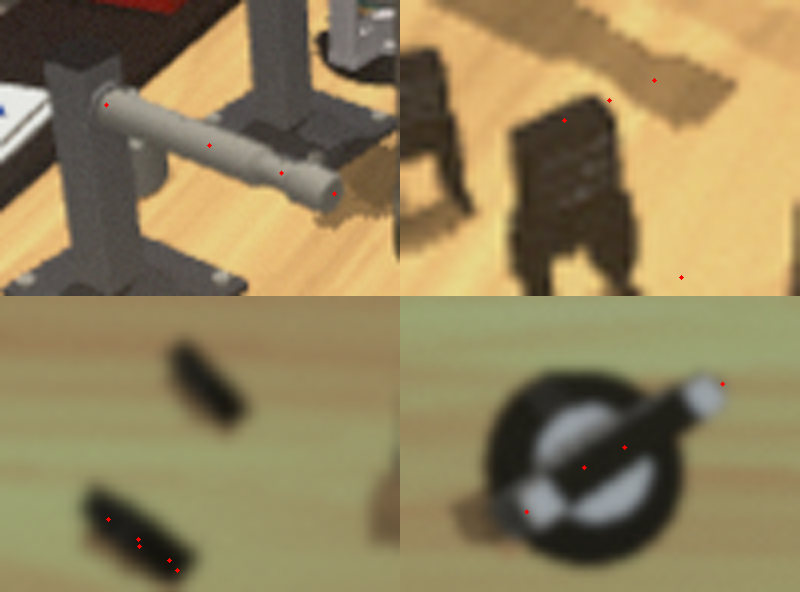

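The side view confirms the arm. Groove, rest and free end all fall on the axis, and the lifter dots agree with the cup and caps. The clip will be refined later from its feet. I'll start with the lifter.

```bash
cat >> h.py <<'E'
from scipy.spatial.transform import Rotation as Rn
def to(*targets):
    s=ctrl.get_state();R=Rn.from_quat(s["tcp_rot"]).as_matrix();y=np.degrees(np.arctan2(R[1,1],R[0,1]))
    print("t",round(s["time"],2),"tcp",s["tcp_pos"].round(4),"closing deg",y.round(2),"F",s["contact_force"].round(1),"w",round(s["width"],4))
    for x,yy,z,a in targets:
        d=(y-a+90)%180-90
        print((R.T@(np.array([x,yy,z])-s["tcp_pos"])).round(4),"yaw",np.radians(d).round(3))
E
python3 -c "
from h import *
to((.40,.10,.28,33.7),(.386,-.299,.20,33.7),(.386,-.299,.066,33.7))"
```

```text
t 0.1 tcp [0.2327 0.5525 0.2303] closing deg 67.15 F [ 0.5 -0.3 -0.4] w 0.0853
[-0.3298 -0.3521 -0.0491] yaw 0.584
[-0.4719 -0.7251  0.0315] yaw 0.584
[-0.4719 -0.7249  0.1655] yaw 0.584
```

Emit:
carry_out:
  plan: [-0.33,-0.352,-0.05,0,-0.33,-0.352,-0.05,0,-0.33,-0.352,-0.05,0,-0.33,-0.352,-0.05,0,-0.33,-0.352,-0.05,0,-0.33,-0.352,-0.05,0,-0.33,-0.352,-0.05,0.2,-0.33,-0.352,-0.05,0.4,-0.33,-0.352,-0.05,0.584]
  hand: -1

```text
time: 1.23
tcp_pos: [0.4012, 0.0973, 0.2814]
tcp_rot: [0.467, 0.884, -0.0, 0.0]
contact_force: [0.1, 0.9, 0.1]
width: 0.0857
gripper_force: 0.0
```

```bash
python3 -c "
from h import *
to((.386,-.299,.20,33.7),(.386,-.299,.066,33.7))"
```

```text
t 1.23 tcp [0.4012 0.0973 0.2814] closing deg 34.26 F [0.1 0.9 0.1] w 0.0857
[-0.3189 -0.2357  0.0817] yaw 0.01
[-0.3188 -0.2356  0.2157] yaw 0.01
```

Emit:
carry_out:
  plan: [-0.319,-0.236,0.08,0.01,-0.319,-0.236,0.08,0.01,-0.319,-0.236,0.08,0.01,-0.319,-0.236,0.08,0.01,-0.319,-0.236,0.08,0.01,-0.319,-0.236,0.08,0.01,-0.319,-0.236,0.08,0.01,-0.319,-0.236,0.08,0.01,-0.319,-0.236,0.08,0.01]

```text
time: 2.35
tcp_pos: [0.3894, -0.2956, 0.2011]
tcp_rot: [0.467, 0.884, 0.0, -0.0]
contact_force: [0.1, -0.1, 0.1]
width: 0.0852
gripper_force: 0.0
```

```bash
python3 -c "
from h import *
to((.386,-.299,.066,33.7))
s=optics.capture('side');t=optics.capture('top')
cv2.imwrite('pics/c3.png',np.hstack([cv2.resize(crop(s,320,130,100,90,4),(400,360)),cv2.resize(crop(t,310,150,100,90,4),(400,360))]))
np.save('pics/s3.npy',s);np.save('pics/t3.npy',t)"
```

```text
t 2.35 tcp [ 0.3894 -0.2956  0.2011] closing deg 34.34 F [ 0.1 -0.1  0.1] w 0.0852
[-0.001  -0.0048  0.1351] yaw 0.011
```

View pics/c3.png

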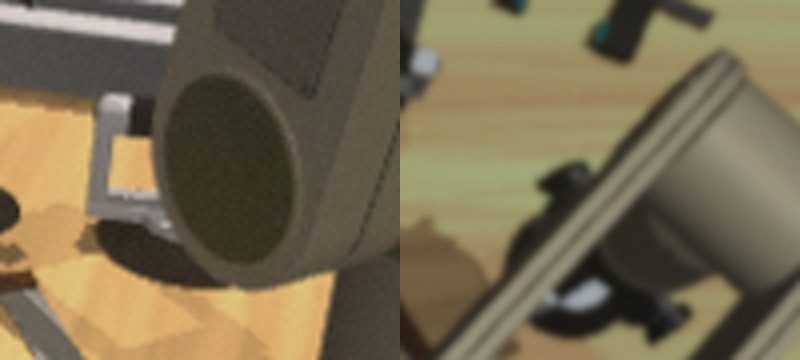

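The arm hides most of the lifter here. Only its left upright shows, at about (100,150) in the crop, so I'll descend on the measured numbers.

Emit:
carry_out:
  plan: [0,0,0.04,0.005,0,0,0.06,0.01,0,0,0.06,0.01]

```text
time: 2.82
tcp_pos: [0.3889, -0.2944, 0.1399]
tcp_rot: [0.47, 0.882, 0.0, -0.001]
contact_force: [0.1, -0.7, -0.3]
width: 0.0855
gripper_force: 0.0
```

```bash
python3 -c "
from h import *
to((.386,-.299,.066,33.7))"
```

```text
t 2.83 tcp [ 0.3889 -0.2944  0.1399] closing deg 33.87 F [ 0.1 -0.7 -0.3] w 0.0855
[-0.0024 -0.0049  0.0739] yaw 0.003
```

Emit:
carry_out:
  plan: [-0.002,-0.005,0.03,0.003,-0.002,-0.005,0.06,0.003,-0.002,-0.005,0.074,0.003,-0.002,-0.005,0.074,0.003]

```text
time: 3.32
tcp_pos: [0.3865, -0.3003, 0.0674]
tcp_rot: [0.472, 0.881, 0.0, -0.0]
contact_force: [-0.5, 0.1, -0.1]
width: 0.0855
gripper_force: 0.0
```

Emit:
carry_out:
  plan: [0,0,0,0,0,0,0,0,0,0,0,0,0,0,0,0,0,0,0,0,0,0,0,0]
  hand: 1

```text
time: 4.08
tcp_pos: [0.3867, -0.3012, 0.068]
tcp_rot: [0.473, 0.881, -0.0, 0.0]
contact_force: [-1.4, -0.9, 6.5]
width: 0.0232
gripper_force: 59.9
```

```bash
python3 -c "
from h import *
to((.386,-.299,.166,33.7))"
```

```text
t 4.08 tcp [ 0.3867 -0.3012  0.068 ] closing deg 33.6 F [-1.4 -0.9  6.5] w 0.0232
[ 0.0021  0.0006 -0.098 ] yaw -0.002
```

Emit:
carry_out:
  plan: [0,0,-0.02,0,0,0,-0.06,0,0,0,-0.1,0,0,0,-0.15,0,0,0,-0.2,0,0,0,-0.2,0]

```text
time: 4.82
tcp_pos: [0.388, -0.3021, 0.2717]
tcp_rot: [0.472, 0.881, -0.001, 0.004]
contact_force: [0.1, -1.8, -3.8]
width: 0.0231
gripper_force: 59.6
```

```bash
python3 -c "
from h import *
to((.38,.0,.27,33.6),(.44,.236,.27,-14.5))"
```

```text
t 4.83 tcp [ 0.388  -0.3021  0.2717] closing deg 33.61 F [ 0.1 -1.8 -3.8] w 0.0231
[2.560e-01 1.605e-01 1.000e-04] yaw 0.0
[ 0.4193  0.3411 -0.0007] yaw 0.84
```

Holding 4 N, about the lifter's weight, so I'll move to the front of the empty arm.

Emit:
carry_out:
  plan: [0.04,0.025,0,0,0.08,0.05,0,0,0.12,0.08,0,0,0.17,0.11,0,0,0.215,0.135,0,0,0.256,0.16,0,0.1,0.3,0.21,0,0.25,0.34,0.25,0,0.4,0.38,0.3,0,0.55,0.42,0.341,0,0.7,0.42,0.341,0,0.84,0.42,0.341,0,0.84]

```text
time: 6.32
tcp_pos: [0.4368, 0.2386, 0.2644]
tcp_rot: [0.79, 0.613, -0.002, -0.001]
contact_force: [-0.9, -0.8, -4.1]
width: 0.023
gripper_force: 60.2
```

```bash
python3 -c "
from h import *
to((.4418,.236,.27,-14.5),(.4418,.236,.187,-14.5))
s=optics.capture('side');t=optics.capture('top')
cv2.imwrite('pics/c4.png',np.hstack([cv2.resize(s[100:330,130:330,::-1],(400,460)),cv2.resize(t[90:320,120:320,::-1],(400,460))]))
np.save('pics/s4.npy',s)"
```

```text
t 6.33 tcp [0.4368 0.2386 0.2644] closing deg -14.38 F [-0.9 -0.8 -4.1] w 0.023
[-0.0013  0.0055 -0.0056] yaw 0.002
[-0.0011  0.0058  0.0774] yaw 0.002
```

View pics/c4.png

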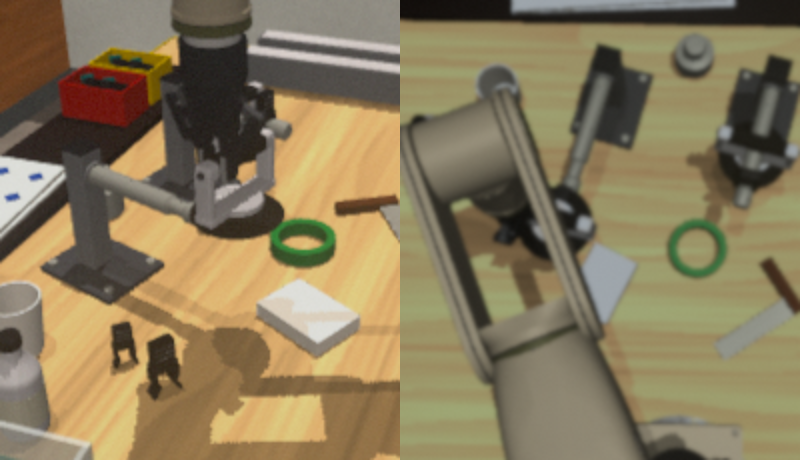

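The lifter hangs level, its bar roughly square to the arm, with the cup near (240,205) in the left crop. The cup would overlap the free end, so I'll back off 35 mm before descending.

```bash
python3 -c "
from h import *
r=np.array([.5833,.1645]);u=np.array([.9682,-.25]);o=np.array([.0085,.0329])
to(*[(*(r+x*u+o),z,-14.5) for x,z in((-.195,.26),(-.195,.187),(-.1,.187),(0,.187),(0,.175))])
"
```

```text
t 6.42 tcp [0.4372 0.2372 0.2655] closing deg -14.36 F [ 0.2  0.7 -3.8] w 0.0232
[ 0.0002 -0.0354  0.0055] yaw 0.002
[ 0.0004 -0.0352  0.0785] yaw 0.002
[0.0002 0.0598 0.0783] yaw 0.002
[-0.      0.1598  0.0781] yaw 0.002
[-0.      0.1598  0.0901] yaw 0.002
```

Emit:
carry_out:
  plan: [0,-0.02,0,0.002,0,-0.035,0,0.002,0,-0.035,0.01,0.002,0,-0.035,0.03,0.002,0,-0.035,0.05,0.002,0,-0.035,0.07,0.002,0,-0.035,0.078,0.002,0,-0.035,0.078,0.002,0,-0.035,0.078,0.002]

```text
time: 7.55
tcp_pos: [0.4047, 0.2467, 0.1899]
tcp_rot: [0.791, 0.611, 0.001, 0.0]
contact_force: [0.4, -1.0, -3.7]
width: 0.0229
gripper_force: 60.3
```

```bash
python3 -c "
from h import *
r=np.array([.5833,.1645]);u=np.array([.9682,-.25]);o=np.array([.0085,.0329])
to(*[(*(r+x*u+o),z,-14.5) for x,z in((-.195,.187),(-.1,.187),(0,.187),(0,.175))])
s=optics.capture('side')
c=cv2.resize(s[110:240,150:330,::-1],(720,520),interpolation=cv2.INTER_CUBIC)
cv2.imwrite('pics/c5.png',c)"
```

```text
t 7.55 tcp [0.4047 0.2467 0.1899] closing deg -14.64 F [ 0.4 -1.  -3.7] w 0.0229
[-0.001  -0.0015  0.0029] yaw -0.003
[-0.0007  0.0935  0.003 ] yaw -0.003
[-0.0004  0.1935  0.0031] yaw -0.003
[-0.0004  0.1935  0.0151] yaw -0.003
```

View pics/c5.png

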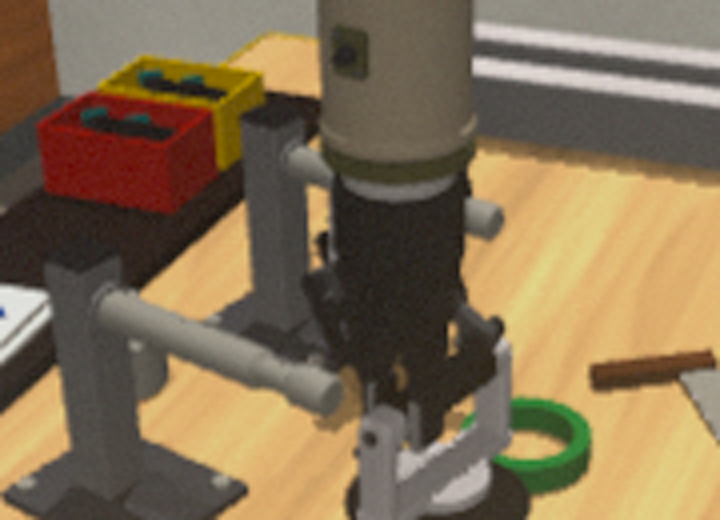

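The lifter is in front of the free end at about (325,390) in the crop. Its uprights stand vertical and the opening faces the arm, so I'll insert slowly.

Emit:
carry_out:
  plan: [0,0.01,0.002,0,0,0.02,0.002,0,0,0.035,0.002,0,0,0.05,0.002,0,0,0.065,0.002,0,0,0.08,0.002,0,0,0.095,0.002,0,0,0.11,0.002,0,0,0.11,0.002,0]

```text
time: 8.72
tcp_pos: [0.5115, 0.2184, 0.1872]
tcp_rot: [0.792, 0.611, -0.0, 0.0]
contact_force: [-0.2, 0.5, -4.5]
width: 0.0232
gripper_force: 60.4
```

```bash
python3 -c "
from h import *
r=np.array([.5833,.1645]);u=np.array([.9682,-.25]);o=np.array([.0085,.0329])
to(*[(*(r+x*u+o),z,-14.5) for x,z in((0,.187),(0,.175))])"
```

```text
t 8.72 tcp [0.5115 0.2184 0.1872] closing deg -14.69 F [-0.2  0.5 -4.5] w 0.0232
[0.     0.083  0.0002] yaw -0.003
[0.     0.083  0.0122] yaw -0.003
```

Emit:
carry_out:
  plan: [0,0.015,0,0,0,0.03,0,0,0,0.045,0,0,0,0.06,0,0,0,0.075,0,0,0,0.083,0,0,0,0.083,0,0,0,0.083,0.003,0,0,0.083,0.006,0,0,0.083,0.006,0]

```text
time: 9.98
tcp_pos: [0.5903, 0.1979, 0.1808]
tcp_rot: [0.791, 0.611, -0.0, -0.0]
contact_force: [0.1, 0.8, -4.5]
width: 0.023
gripper_force: 60.4
```

Emit:
carry_out:
  plan: [0,0,0.002,0,0,0,0.002,0]

```text
time: 10.22
tcp_pos: [0.5909, 0.198, 0.1797]
tcp_rot: [0.791, 0.611, 0.0, 0.0]
contact_force: [-1.8, 0.7, -1.9]
width: 0.023
gripper_force: 60.8
```

Contact. One more millimetre, then release.

Emit:
carry_out:
  plan: [0,0,0.001,0,0,0,0.001,0]

```text
time: 10.48
tcp_pos: [0.591, 0.1981, 0.1795]
tcp_rot: [0.791, 0.611, 0.0, 0.0]
contact_force: [-3.4, 0.4, 4.8]
width: 0.0227
gripper_force: 61.7
```

Emit:
carry_out:
  plan: [0,0,0,0,0,0,0,0,0,0,0,0,0,0,0,0,0,0,0,0,0,0,0,0]
  hand: -1

```text
time: 11.22
tcp_pos: [0.5909, 0.1978, 0.1782]
tcp_rot: [0.791, 0.611, -0.0, -0.0]
contact_force: [0.8, -0.0, -0.7]
width: 0.0854
gripper_force: 0.0
```

Emit:
carry_out:
  plan: [0,0,-0.02,0,0,0,-0.05,0,0,0,-0.1,0,0,0,-0.13,0,0,0,-0.13,0]

```text
time: 11.85
tcp_pos: [0.5926, 0.1983, 0.3142]
tcp_rot: [0.791, 0.611, 0.004, 0.002]
contact_force: [-0.1, -0.3, -0.2]
width: 0.0851
gripper_force: 0.0
```

```bash
python3 -c "
from h import *
to((.42,.20,.30,57.6),(.35,-.05,.31,57.6))"
```

```text
t 11.85 tcp [0.5926 0.1983 0.3142] closing deg -14.64 F [-0.1 -0.3 -0.2] w 0.0851
[-0.042  -0.1675  0.0128] yaw -1.261
[-0.3015 -0.172   0.0017] yaw -1.261
```

Emit:
carry_out:
  plan: [-0.03,-0.02,0,-0.1,-0.06,-0.04,0,-0.25,-0.1,-0.06,0,-0.4,-0.14,-0.085,0,-0.55,-0.18,-0.105,0,-0.7,-0.22,-0.13,0,-0.85,-0.26,-0.15,0,-1.0,-0.3,-0.17,0,-1.15,-0.3,-0.17,0,-1.26,-0.3,-0.17,0,-1.26]

```text
time: 13.1
tcp_pos: [0.3502, -0.0497, 0.3082]
tcp_rot: [0.28, 0.96, 0.0, 0.0]
contact_force: [-0.6, 1.0, -0.3]
width: 0.0856
gripper_force: 0.0
```

```bash
python3 -c "
from h import *
s=optics.capture('side');t=optics.capture('top')
np.save('pics/s5.npy',s);np.save('pics/t5.npy',t)
a=crop(s,195,258,38,47,8)   # 304x376
b=crop(t,150,178,38,47,8)
c=crop(s,130,130,128,72,3)[:,:384]; 
d=crop(t,180,108,56,72,3)
top=np.hstack([a,b]);bot=np.hstack([c,d])
w=max(top.shape[1],bot.shape[1]);p=lambda x:cv2.copyMakeBorder(x,0,0,0,w-x.shape[1],0)
cv2.imwrite('pics/c6.png',np.vstack([p(top),p(bot)]));print(w)
to((.465,.33,.2,57.6))"
```

```text
608
t 13.2 tcp [ 0.3505 -0.0492  0.3081] closing deg 57.42 F [ 0.2 -0.1  0.9] w 0.0856
[0.1077 0.3812 0.1082] yaw -0.003
```

View pics/c6.png

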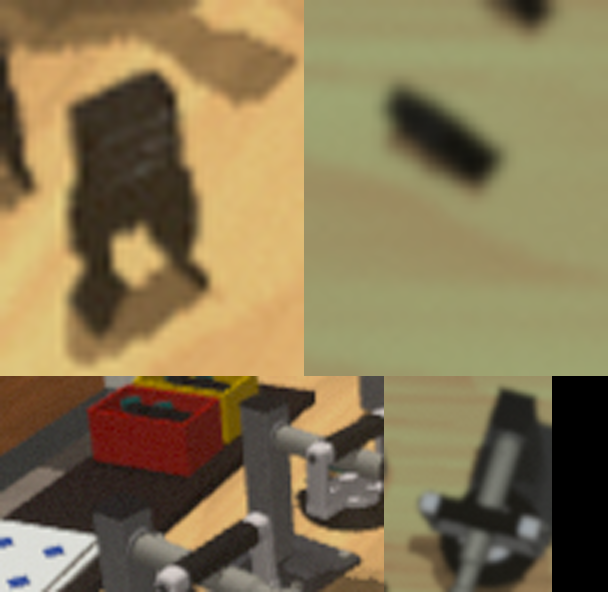

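The lifter hangs on the arm: bar across it at about (215,555) in the side crop, square in the top crop. The clip in the side crop shows feet near (103,335) and (207,290), and its tab-top corners are near (72,105), (155,72) and (172,88).

```bash
python3 - <<'E'
from h import *
f=lambda x,y:(195+x/8-.5,258+y/8-.5)
for n,p,z in(("Lfoot front",(103,335),0),("Lfoot left",(72,303),0),("Rfoot front",(207,290),0),("tabL",(72,105),.084),("tabback",(155,72),.084),("tabR",(173,88),.084)):
    print(n,plane("side",*f(*p),z)[:2].round(4))
g=lambda x,y:(150+(x-304)/8-.5,178+y/8-.5)
for n,p in(("top L",(386,105)),("up",(398,85)),("R",(502,160)),("low",(482,188)),("c",(420,118))):
    print(n,plane("top",*g(*p),.084)[:2].round(4))
t=np.load("pics/t5.npy");v=cv2.cvtColor(t,cv2.COLOR_RGB2HSV)[...,2]
print(v[188:204,158:176])
c=optics.camera_info("top");print(-c["R"].T@c["t"]);c=optics.camera_info("side");print(-c["R"].T@c["t"])
E
```

```text
Lfoot front [0.4785 0.3584]
Lfoot left [0.4941 0.3495]
Rfoot front [0.4569 0.3288]
tabL [0.4868 0.3503]
tabback [0.4702 0.3275]
tabR [0.4618 0.3322]
top L [0.48   0.3531]
up [0.4888 0.3484]
R [0.4568 0.3018]
low [0.4444 0.3098]
c [0.4745 0.3381]
[[156 153 142 126 124 134 145 151 154 157 156 156 156 157 157 157 157 157]
 [158 149 125  93  84  98 117 132 144 152 154 157 156 156 157 157 156 157]
 [159 144 107  66  50  57  75  98 118 137 149 155 158 157 157 157 156 156]
 [157 136  93  52  35  35  42  58  79 107 131 145 153 156 156 156 156 157]
 [158 140 103  59  34  28  30  35  47  68  94 119 138 150 155 157 157 157]
 [159 149 118  76  43  31  29  30  32  40  55  82 113 135 150 156 156 157]
 [157 149 126  91  57  40  34  31  29  29  32  47  75 105 131 148 154 155]
 [157 150 131 106  85  66  47  35  28  26  23  27  42  66  99 127 145 152]
 [157 151 139 125 111  95  72  48  35  26  22  22  26  37  60  93 122 144]
 [158 155 149 142 131 119  97  74  55  40  29  24  21  25  35  62 103 138]
 [157 156 155 153 147 139 123 100  81  62  45  31  22  23  33  65 108 141]
 [157 157 157 156 155 151 141 126 111  95  74  53  37  34  53  90 126 149]
 [155 157 157 156 157 155 152 147 138 129 110  92  75  67  87 120 144 154]
 [156 155 156 155 156 156 155 155 152 147 141 131 119 111 124 143 152 156]
 [156 155 155 156 155 155 155 155 156 154 152 151 146 141 145 152 156 156]
 [156 155 155 155 155 155 156 157 155 156 156 156 154 153 155 155 156 156]]
[0.23171495 0.02579735 1.47576298]
[0.08049481 1.01458879 0.74154166]
```

```bash
python3 -c "
from h import *
print(plane('top',131,152.7,.14),plane('top',139,162,.05))
to((.475,.3395,.30,56),(.475,.3395,.15,56))"
```

```text
[0.59824119 0.44421626 0.14      ] [0.58899694 0.44136016 0.05      ]
t 13.2 tcp [ 0.3505 -0.0492  0.3081] closing deg 57.42 F [ 0.2 -0.1  0.9] w 0.0856
[0.1044 0.3946 0.0082] yaw 0.025
[0.1043 0.3946 0.1582] yaw 0.025
```

Emit:
carry_out:
  plan: [0.02,0.05,0,0.025,0.03,0.1,0,0.025,0.045,0.16,0,0.025,0.06,0.22,0,0.025,0.075,0.28,0,0.025,0.09,0.34,0,0.025,0.104,0.395,0.02,0.025,0.104,0.395,0.07,0.025,0.104,0.395,0.12,0.025,0.104,0.395,0.15,0.025,0.104,0.395,0.15,0.025]

```text
time: 14.58
tcp_pos: [0.4721, 0.3392, 0.1543]
tcp_rot: [0.291, 0.957, -0.003, -0.003]
contact_force: [-0.0, -1.2, 0.0]
width: 0.0854
gripper_force: 0.0
```

```bash
python3 -c "
from h import *
to((.475,.3395,.056,56))
s=optics.capture('side');np.save('pics/s7.npy',s)
c=cv2.resize(s[215:315,160:270,::-1],(660,600),interpolation=cv2.INTER_CUBIC)
cv2.imwrite('pics/c7.png',c)"
```

```text
t 14.57 tcp [0.4721 0.3392 0.1543] closing deg 56.11 F [-0.  -1.2  0. ] w 0.0854
[-0.0025  0.0026  0.0983] yaw 0.002
```

View pics/c7.png

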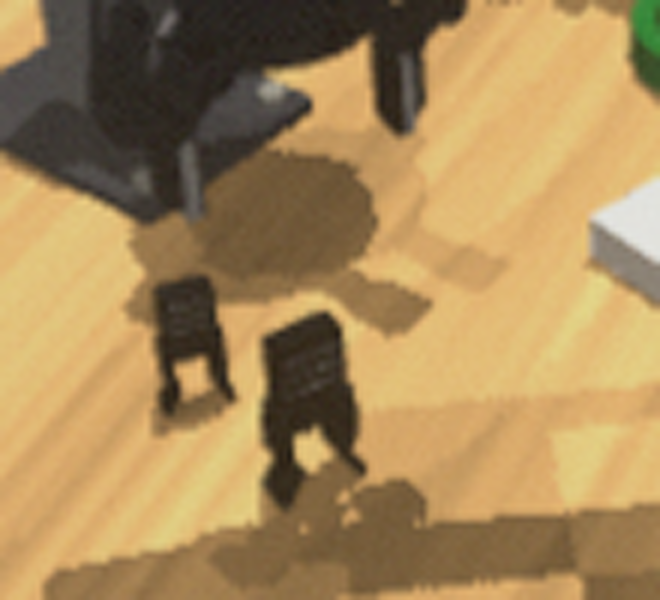

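The open fingertips at (185,215) and (405,130) straddle the larger clip's tab at (303,335), so I'll descend.

Emit:
carry_out:
  plan: [-0.001,0.002,0.03,0,-0.002,0.003,0.06,0,-0.002,0.003,0.085,0,-0.002,0.003,0.098,0,-0.002,0.003,0.098,0]

```text
time: 15.25
tcp_pos: [0.4783, 0.3413, 0.0609]
tcp_rot: [0.291, 0.957, 0.0, 0.0]
contact_force: [-1.0, 0.5, -0.4]
width: 0.0852
gripper_force: 0.0
```

Emit:
carry_out:
  plan: [0,0,0,0,0,0,0,0,0,0,0,0,0,0,0,0,0,0,0,0]
  hand: 1

```text
time: 15.88
tcp_pos: [0.4785, 0.3412, 0.0611]
tcp_rot: [0.291, 0.957, 0.0, 0.0]
contact_force: [-0.2, -0.9, 6.0]
width: 0.0311
gripper_force: 59.1
```

```bash
python3 -c "
from h import *
to((.475,.3395,.28,56))"
```

```text
t 15.88 tcp [0.4785 0.3412 0.0611] closing deg 56.12 F [-0.2 -0.9  6. ] w 0.0311
[ 0.0018 -0.0032 -0.2189] yaw 0.002
```

Emit:
carry_out:
  plan: [0,0,-0.02,0,0,0,-0.06,0,0,0,-0.11,0,0,0,-0.16,0,0,0,-0.21,0,0,0,-0.24,-0.1,0,0,-0.24,-0.2,0,0,-0.24,-0.34,0,0,-0.24,-0.34]

```text
time: 17.0
tcp_pos: [0.478, 0.3411, 0.3013]
tcp_rot: [0.126, 0.992, 0.0, 0.0]
contact_force: [0.1, 0.6, -1.6]
width: 0.0306
gripper_force: 59.0
```

```bash
python3 -c "
from h import *
to((.522,.180,.30,75.5))"
```

```text
t 17.0 tcp [0.478  0.3411 0.3013] closing deg 75.56 F [ 0.1  0.6 -1.6] w 0.0306
[-0.0828 -0.145   0.0012] yaw 0.001
```

Emit:
carry_out:
  plan: [-0.02,-0.035,0,0,-0.04,-0.07,0,0,-0.06,-0.11,0,0,-0.083,-0.145,0,0,-0.083,-0.145,0,0,-0.083,-0.145,0.02,0,-0.083,-0.145,0.035,0,-0.083,-0.145,0.035,0]

```text
time: 18.0
tcp_pos: [0.5207, 0.1806, 0.2623]
tcp_rot: [0.125, 0.992, -0.001, -0.002]
contact_force: [-0.0, -0.4, -0.5]
width: 0.0314
gripper_force: 59.2
```

```bash
python3 -c "
from h import *
to((.522,.180,.204,75.5))
s=optics.capture('side');t=optics.capture('top')
np.save('pics/s8.npy',s)
g=np.array([.5203,.1808,.17])
c=crop(s,165,130,100,100,6)
for p in(g,g+[0,0,.06]):
    q=(proj('side',p)-[165,130]+.5)*6;cv2.circle(c,tuple(int(v) for v in q),3,(0,0,255),-1)
cv2.imwrite('pics/c8.png',c)"
```

```text
t 18.0 tcp [0.5207 0.1806 0.2623] closing deg 75.66 F [-0.  -0.4 -0.5] w 0.0314
[-0.0017 -0.0001  0.0583] yaw 0.003
```

View pics/c8.png

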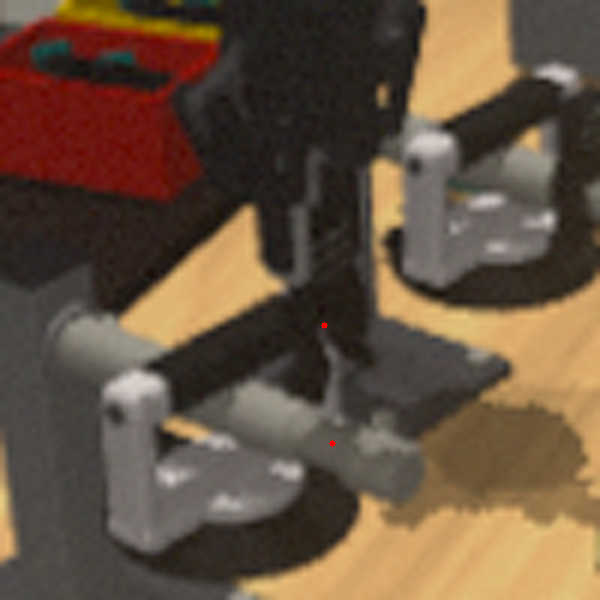

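The clip is held upright above the groove: mouth near (340,385), groove at (335,443). The lifter rests squarely behind it. I'll lower in steps and watch the force.

Emit:
carry_out:
  plan: [-0.002,0,0.01,0,-0.002,0,0.02,0,-0.002,0,0.028,0,-0.002,0,0.034,0,-0.002,0,0.034,0]

```text
time: 18.73
tcp_pos: [0.524, 0.1794, 0.2305]
tcp_rot: [0.125, 0.992, -0.0, -0.001]
contact_force: [0.9, 0.0, -0.1]
width: 0.0313
gripper_force: 59.2
```

Emit:
carry_out:
  plan: [0,0,0.003,0,0,0,0.006,0,0,0,0.009,0,0,0,0.009,0]

```text
time: 19.23
tcp_pos: [0.5246, 0.18, 0.2226]
tcp_rot: [0.125, 0.992, 0.001, 0.0]
contact_force: [1.7, 3.3, 0.9]
width: 0.0309
gripper_force: 58.5
```

Emit:
carry_out:
  plan: [0.002,0.001,0.002,0,0.002,0.001,0.005,0,0.002,0.001,0.008,0,0.002,0.001,0.008,0]

```text
time: 19.73
tcp_pos: [0.5236, 0.181, 0.2161]
tcp_rot: [0.125, 0.992, 0.0, 0.002]
contact_force: [0.6, 1.2, 7.6]
width: 0.0307
gripper_force: 60.2
```

Emit:
carry_out:
  plan: [0,0,0.002,0,0,0,0.004,0,0,0,0.006,0,0,0,0.006,0]

```text
time: 20.23
tcp_pos: [0.5225, 0.1807, 0.2078]
tcp_rot: [0.125, 0.992, -0.0, -0.0]
contact_force: [2.3, 0.8, -0.1]
width: 0.0313
gripper_force: 59.2
```

It snapped: the force rose to 7.6 N and then dropped. I'll press until it seats on the roof.

Emit:
carry_out:
  plan: [0,0,0.002,0,0,0,0.004,0,0,0,0.004,0]

```text
time: 20.6
tcp_pos: [0.5223, 0.1808, 0.2044]
tcp_rot: [0.125, 0.992, -0.0, -0.0]
contact_force: [-1.8, -0.1, 3.0]
width: 0.0312
gripper_force: 59.9
```

Emit:
carry_out:
  plan: [0,0,0.002,0,0,0,0.002,0]

```text
time: 20.85
tcp_pos: [0.5227, 0.1808, 0.2042]
tcp_rot: [0.125, 0.992, -0.0, 0.0]
contact_force: [-6.6, -2.9, 14.8]
width: 0.0307
gripper_force: 61.6
```

Seated at .2042, against .204 expected. Releasing, then backing off.

Emit:
carry_out:
  plan: [0,0,-0.001,0,0,0,-0.001,0,0,0,-0.001,0,0,0,-0.001,0,0,0,-0.001,0,0,0,-0.001,0]
  hand: -1

```text
time: 21.6
tcp_pos: [0.5226, 0.181, 0.2032]
tcp_rot: [0.125, 0.992, 0.0, -0.0]
contact_force: [0.1, -0.3, -0.0]
width: 0.0855
gripper_force: 0.0
```

Emit:
carry_out:
  plan: [0,0,-0.02,0,0,0,-0.05,0,0,0,-0.1,0,0.05,0,-0.11,0,0.1,-0.05,-0.11,0,0.14,-0.1,-0.11,0,0.14,-0.15,-0.11,0,0.14,-0.2,-0.11,0,0.14,-0.2,-0.11,0]

```text
time: 22.72
tcp_pos: [0.337, 0.0194, 0.3153]
tcp_rot: [0.128, 0.992, -0.0, 0.002]
contact_force: [-0.1, -0.2, -0.3]
width: 0.0853
gripper_force: 0.0
```

```bash
python3 -c "
from h import *
to()
s=optics.capture('side');t=optics.capture('top')
cv2.imwrite('pics/c9.png',np.hstack([crop(s,165,140,80,100,5),crop(t,180,110,75,100,5)]))"
```

```text
t 22.73 tcp [0.337  0.0194 0.3153] closing deg 75.27 F [-0.1 -0.2 -0.3] w 0.0853
```

View pics/c9.png

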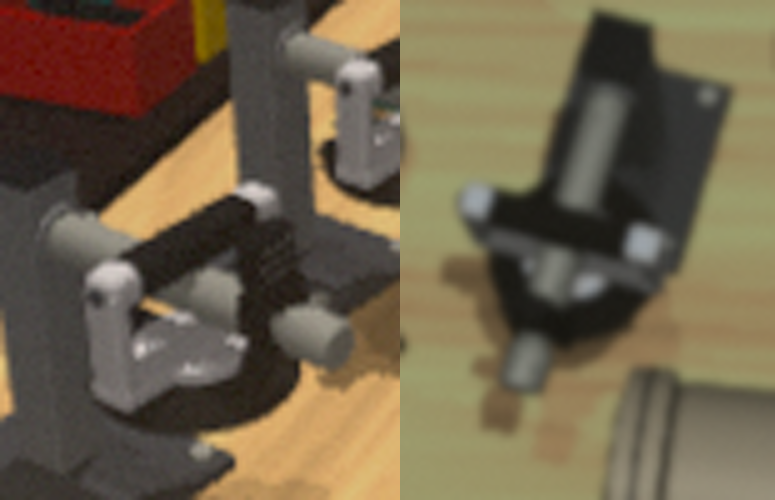

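The clip sits upright on the groove at about (270,290) in the side crop, with the bare free end in front of it. The lifter hangs behind it, square to the arm. Handing in.

```bash
python3 -c "
from workcell import ctrl
print(ctrl.finish_job())"
```

```text
the job is handed in; nothing more can be done
None
```

The small lifter hangs by its handle on the empty arm, the larger clip is snapped into the groove, and I handed the job in at about 23 s of robot time; no verdict came back.

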